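Let the drying board down off its wedge and put the wedge away

TASK

The chopping board has dried with one end propped on the orange wedge. Work the wedge back out from under it in short tugs of about 2 to 3 cm, stopping for a moment after each so that the board settles, until the board has come down gently and lies flat where it is. Put the wedge down on the worktop and let go, then take it anew in a way that fits between the walls of the narrow white tray and lower it flat into the tray (either way round) without dropping it; leave the mug, jar and candle alone.

Things in the scene. Friction and masses are not known exactly. Their poses are not given: they have to be found in the camera images.
- wedge: Orange wedge, 44 wide (x) by 130 long (y), 0.22 kg. Origin: centre of its underside. Thin end (4 mm) at y -65; its top slopes up evenly to 30 mm at y +35, where the upright block begins. At the start it lies flat with the slope under the board. Pull it out along its own +y, away from the board; it is clear after about 95 mm. Drawing it takes up to about 20 N.
- wedge_block (a point): Middle of the top of the wedge's upright block, in the wedge's frame 50 mm along +y and 60 mm up. The block is 44 wide (x), 30 long (y), 60 high, with flat faces. At the start the board's raised edge rests on the slope 5 to 15 mm from the block, so no finger fits between them.
- board: Wooden chopping board, 250 (x) by 360 (y) by 22 (z) mm, heavy (1.4 to 2.4 kg), loose. Origin: centre of its underside; z is its upward normal. At the start its +y end is propped about 27 mm up on the wedge (its long axis runs roughly along the wedge's); its other end rests on the worktop.
- tray: Narrow white open tray fixed to the worktop, 66 (x) by 210 (y) by 64 (z) mm, walls and floor 4 mm. Origin: centre of its underside. The wedge goes in lengthwise along y. The walls are as high as the top of the wedge's block in it, so fingers at the block's sides do not fit; fingers before and behind the block do.
- mug: White mug, 86 x 118 x 92 mm, bystander; origin under its centre.
- jar: Storage jar with dark lid, 71 x 76 x 98 mm, bystander; origin under its centre.
- candle: Candle in a clear glass, 76 mm across, 90 mm high, bystander; origin under its centre.

How it is judged:
By the outcome, as a careful person would: the job done as asked, in the order asked, and still so for the second after the job is handed in, with the robot touching nothing.
It also fails if it takes over 64 s, if anything falls off the work surface, if the arm or the gripper's body presses on something with over 40 N, if the wrist force passes 120 N, or if a joint passes its speed limit or range.

ROBOT

A 7-joint arm with a two-finger parallel gripper is mounted at the origin on a cart in front of the work surface, level with it; the furniture and walls round the work are solid. World frame = base frame: x ahead of the robot, y to its left, z up, the work surface at z = 0. Lengths are in m, angles in rad, forces in N, time in s.
With the tool pointing down it reaches from about 0.4 to 0.875 m from the base axis. Payload 19.3 kg.
Tool frame: the origin (TCP) lies where the fingers leave the gripper's body, on its centre line; the fingertips stand 73 mm ahead of it and the grasp point (between the pads) lies 54 mm ahead of it; z points along the fingers, y is the line along which they close (so a half turn about z gives the same grasp; the last joint's range is limited). The gripper opens to 85 mm and grips with 20 to 120 N. Pads are 22 mm wide; open, the fingers measure 114 mm over their backs; the gripper's body (76 mm by 85 mm) begins 54 mm behind the grasp point. The pads swing forward as they close: fully open they stand 13 mm farther back than shut.
Start: joints at [1.085, 0.521, -0.036, 1.599, 0.021, 1.021, -0.113], TCP at [0.252, -0.572, 0.304] pointing down, gripper open.
Joint ranges: [-2.91, 2.91], [-0.3, 2.13], [-1.5, 1.42], [0.17, 2.43], [-1.26, 4.41], [0.16, 1.93], [-2.52, 2.52]. Speed limits (rad/s): [1.89, 1.89, 2.39, 2.39, 3.01, 3.01, 3.01].

INTERFACE

Orientations are given as [roll, pitch, yaw] about the fixed x, y, z axes, in that order (R = Rz(yaw) Ry(pitch) Rx(roll)).
In Python, from station import ctrl gives the robot as it stands. The module is installed in compiled form; this text tells all that it offers.
- The arm moves only by the shell command python3 -m jog 'ROWS' [FORCE]. ROWS is a JSON object of lists of equal length, an entry for each row: "jaw": the opening, from 0 (shut) to 1 (fully open); "travel": the shift along the tool's x, y, z scaled (see below), a list of three; "angular": the turn, a rotation vector about the tool's x, y, z scaled (see below), a list of three. In form: {"jaw": [jaw, ...], "travel": [[x, y, z], ...], "angular": [[wx, wy, wz], ...]}. A call has 1 to 20 rows; each row shifts and turns the commanded pose from where the row before left it, along the tool's axes as they then stand; what a row does not reach is not made up. The controller multiplies each number of a shift by 25 mm and each number of a turn by 120 degrees. A row lasts 1/10 s, in which the tool goes at most 50 mm and 8.59 degrees, less where a joint would pass 70% of its speed; a pose out of reach is approached as far as the arm can. A call with a number of a shift or a turn outside -1 to 1 is refused whole. A call with a gripper value outside its range is refused whole. The fingers move at their own pace and stop on an object; FORCE is the grip in N (left out, the last holds). Time passes only in rows, so rows that do not move let the fingers close. It gives the time, the measured TCP pose, the force, the opening and the grip force at its end, in the units of the state.
- ctrl.get_state(): the state, without advancing time (a new reading comes with each control period).
- ctrl.get_image(name): name is "side" or "top" or "wrist"; returns the picture (420x560x3 uint8, red, green, blue); there is no depth.
- ctrl.get_calibration(name): a dict with "mtx" (3x3 intrinsics, pixels), "view" (4x4, takes a point from world to camera coordinates). Camera axes: x right, y down, z forward; pixel columns grow to the right and rows downward; lengths in m; the calibration is good to about 2 mm. A picture is of the moment at which its call begins: read the wrist's pose just before it. get_calibration takes no time and is no camera call; for the wrist camera it gives the pose at the moment of the call.
- ctrl.close_job(): hands the job in; it is judged then, once.
The state is a dict: "time": time; "joints": joint angles; "qvel": joint speeds; "effort": joint torques, N m; "tcp_pos": TCP position; "eef_rot": TCP orientation; "contact_force": force on the tool from outside, world axes, zero at the start; "wrist_torque": the same for the moment, N m; "width": opening from 0.0 (shut) to 1.0 (fully open); "grasp_force": force on a finger pad.
Only numpy, scipy, OpenCV 4.12 (cv2) and the standard library are available. Lean on these libraries where they do the work, as an engineer would, in place of code of your own. Each camera call takes 0.05 s, during which the arm holds its last target. There are 200 camera calls.

## Working session

There is one attempt and no reset: what is moved stays moved. The work goes in short steps, Python scripts to look and compute and a shell command to move; the robot and the scene stay as the last step left them, time stands still between calls to the robot, and variables do not carry over. Pictures are saved under pics/ and viewed, at most 10 in all, crops included, and the job is handed in when it is done.

```bash
mkdir -p pics; cat > h.py <<'E'
from station import ctrl
import numpy as np, cv2
def cal(n):
    c=ctrl.get_calibration(n); return np.array(c["mtx"]),np.array(c["view"])
def snap(n,f):
    im=ctrl.get_image(n); cv2.imwrite(f"pics/{f}.png",im[:,:,::-1]); return im
def ray(n,px,z,c=None):
    K,V=c or cal(n); R,t=V[:3,:3],V[:3,3]; C=-R.T@t
    d=R.T@np.linalg.inv(K)@np.array([px[0],px[1],1.]); return C+d*(z-C[2])/d[2]
def proj(n,P,c=None):
    K,V=c or cal(n); p=(V[:3,:3]@np.atleast_2d(P).T).T+V[:3,3]; p=p@K.T; return p[:,:2]/p[:,2:]
E
python3 - <<'E'
from h import *
np.set_printoptions(precision=3,suppress=True)
a=snap("top","top0");b=snap("side","side0")
for n in("top","side"):
    K,V=cal(n);print(n,K,-V[:3,:3].T@V[:3,3],V[:3,:3])
print(ctrl.get_state())
E
```

```text
top [[397.067   0.    277.095]
 [  0.    397.067 213.293]
 [  0.      0.      1.   ]] [-0.265 -0.062  1.62 ] [[ 0.124 -0.992 -0.002]
 [-0.898 -0.111 -0.426]
 [ 0.423  0.055 -0.905]]
side [[492.14    0.    273.959]
 [  0.    492.14  205.617]
 [  0.      0.      1.   ]] [-0.186  0.924  1.412] [[-0.817 -0.577  0.002]
 [-0.446  0.629 -0.637]
 [ 0.366 -0.521 -0.771]]
{'time': 0.1, 'joints': array([ 1.085,  0.522, -0.036,  1.6  ,  0.021,  1.021, -0.113]), 'qvel': array([ 0.001,  0.001, -0.001, -0.002, -0.001,  0.001, -0.001]), 'effort': array([  0.003, -92.85 ,   1.984, -37.054,   0.018,   0.005,  -0.   ]), 'tcp_pos': array([ 0.252, -0.572,  0.303]), 'eef_rot': array([-3.141,  0.   ,  0.416]), 'contact_force': array([-0.189, -0.215, -0.428]), 'wrist_torque': array([-0.048, -0.01 , -0.058]), 'grasp_force': 0.0, 'width': 0.9970186872300489}
```

View pics/top0.png

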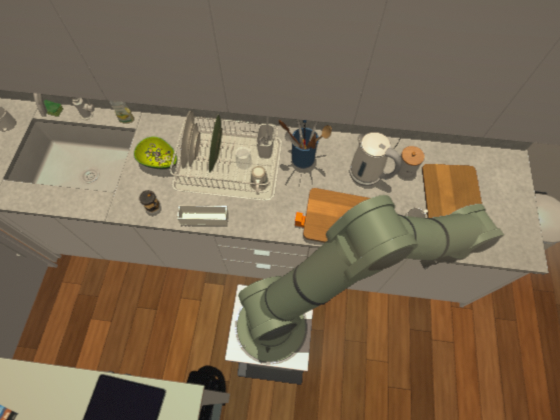

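View pics/side0.png

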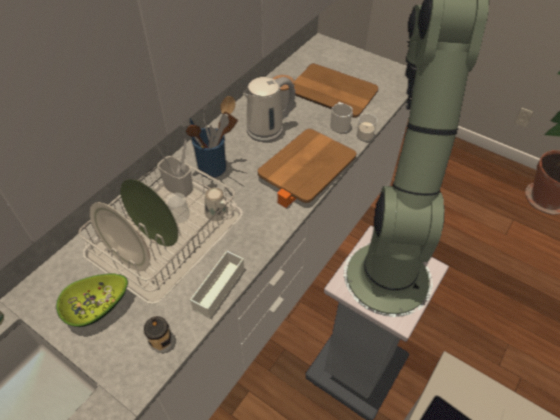

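The top view shows the wedge at (299,219), the board right of it, the tray at (203,214) and the jar at (150,202). The side view shows the wedge at (285,199), the tray at (219,283), and the mug and candle beyond the board. I'll enlarge crops next.

```bash
python3 - <<'E'
from h import *
np.set_printoptions(precision=3,suppress=True)
a=cv2.imread("pics/top0.png");b=cv2.imread("pics/side0.png")
def crop(i,x,y,w,h,s): return cv2.resize(i[y:y+h,x:x+w],None,fx=s,fy=s,interpolation=cv2.INTER_CUBIC)
A=crop(a,170,180,200,75,4)
B=crop(b,180,120,200,200,3)
cv2.imwrite("pics/c1.png",np.vstack([A[:, :800],np.pad(crop(b,250,125,110,90,3),((0,0),(0,470),(0,0))),])[:600])
B=crop(b,185,245,65,75,4); T=np.zeros((600,800,3),np.uint8);T[:300]=A
s=crop(b,255,125,105,75+10,3.5); T[300:300+s.shape[0],:s.shape[1]]=s; T[300:600,400:400+B.shape[1]]=B
cv2.imwrite("pics/c1.png",T)
for n,i in(("top",a),("side",b)):
    h=cv2.cvtColor(i,cv2.COLOR_BGR2HSV); m=((h[...,0]<12)&(h[...,1]>200)&(h[...,2]>120)).astype(np.uint8)
    k,l,st,c=cv2.connectedComponentsWithStats(m)
    for j in range(1,k):
        if st[j,4]>30: print(n,st[j],c[j])
E
```

```text
side [279 189  11  10  68] [283.985 193.838]
```

View pics/c1.png

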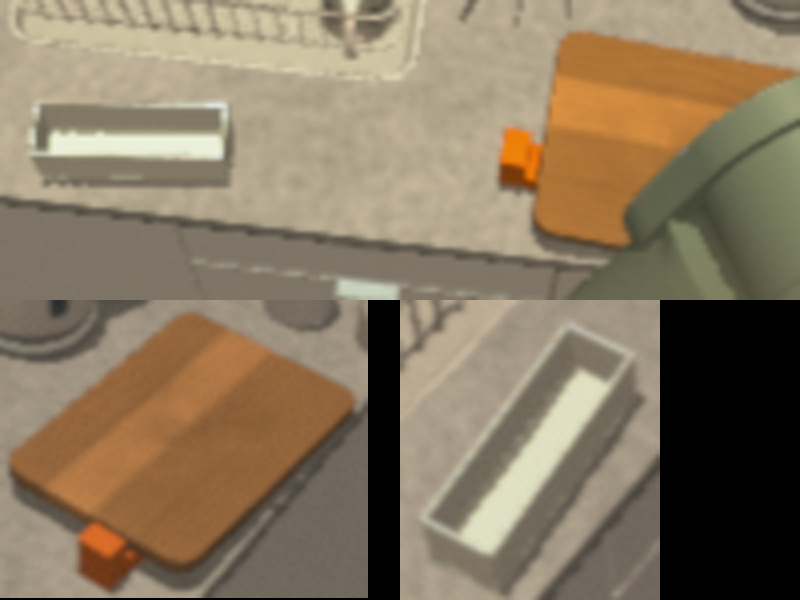

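The crop shows the block's top at about (517,145) in the top crop and (105,541) in the side crop. The tray rim corners in the top crop are (36,103), (228,103), (226,157) and (32,154).

```bash
python3 - <<'E'
from h import *
np.set_printoptions(precision=3,suppress=True)
t=lambda x,y:(170+(x+.5)/4-.5,180+(y+.5)/4-.5)
s=lambda x,y:(255+(x+.5)/3.5-.5,125+(y-300+.5)/3.5-.5)
s2=lambda x,y:(185+(x-400)/4,245+(y-300)/4)
print("block",ray("top",t(517,145),.06),ray("side",s(105,541),.06))
for p in[(36,103),(228,103),(226,157),(32,154)]: print("tray",ray("top",t(*p),.064))
for p in[(570,327),(634,355),(492,552),(424,519)]: print("tray side",ray("side",s2(*p),.064))
for p in[(556,40),(532,225)]: print("board top",ray("top",t(*p),.048))
for p in[(14,463),(180,563),(352,400),(195,313)]: print("board side",ray("side",s(*p),.045))
print(ctrl.get_calibration("wrist"))
E
```

```text
block [ 0.464 -0.063  0.06 ] [ 0.457 -0.058  0.06 ]
tray [0.448 0.464 0.064]
tray [0.474 0.256 0.064]
tray [0.409 0.246 0.064]
tray [0.387 0.455 0.064]
tray side [0.465 0.263 0.064]
tray side [0.405 0.254 0.064]
tray side [0.385 0.458 0.064]
tray side [0.445 0.466 0.064]
board top [ 0.604 -0.093  0.048]
board top [ 0.378 -0.088  0.048]
board side [ 0.609 -0.105  0.045]
board side [ 0.383 -0.089  0.045]
board side [ 0.356 -0.404  0.045]
board side [ 0.579 -0.425  0.045]
{'mtx': array([[341.202,   0.   , 280.947],
       [  0.   , 341.202, 208.146],
       [  0.   ,   0.   ,   1.   ]]), 'view': array([[ 0.404, -0.915, -0.   , -0.625],
       [-0.872, -0.385,  0.3  , -0.04 ],
       [-0.275, -0.121, -0.954,  0.378],
       [ 0.   ,  0.   ,  0.   ,  1.   ]])}
```

```bash
python3 -m jog '{"jaw":[1,1,1,1,1,1,1,1,1,1,1,1,1,1,1,1],"travel":[[0.5,-0.5,0],[1,-0.97,0],[1,-0.97,0],[1,-0.97,0],[1,-0.97,0],[1,-0.97,0],[1,-0.97,0],[1,-0.97,0],[1,-0.97,0],[1,-0.97,0],[1,-0.97,0],[1,-0.97,0],[1,-0.97,0],[1,-0.97,0],[1,-0.97,0],[1,-0.97,0]],"angular":[[0,0,0],[0,0,0],[0,0,0],[0,0,0],[0,0,0],[0,0,0],[0,0,0],[0,0,0],[0,0,0],[0,0,0],[0,0,0],[0,0,0],[0,0,0],[0,0,0],[0,0,0],[0,0,0]]}' 80
python3 -m jog '{"jaw":[1,1,1,1,1,1,1,1,1,1],"travel":[[0,0,0.2],[0,0,0.2],[0,0,0.2],[0,0,0.2],[0,0,0.2],[0,0,0.2],[0,0,0.2],[0,0,0.2],[0,0,0],[0,0,0]],"angular":[[0,0,-0.064],[0,0,-0.064],[0,0,-0.064],[0,0,-0.064],[0,0,-0.064],[0,0,-0.064],[0,0,-0.064],[0,0,-0.064],[0,0,0],[0,0,0]]}'
python3 - <<'E'
from h import *
snap("wrist","w1"); np.savez("w1.npz",K=cal("wrist")[0],V=cal("wrist")[1])
E
```

```text
time: 1.7
tcp_pos: [0.4552, -0.0697, 0.3038]
eef_rot: [-3.142, 0.0, 0.416]
contact_force: [0.5, 0.2, -0.0]
width: 0.995
grasp_force: 0.0
time: 2.7
tcp_pos: [0.4549, -0.0712, 0.2639]
eef_rot: [-3.141, -0.0, 1.484]
contact_force: [-0.3, -1.5, 0.2]
width: 1.001
grasp_force: 0.0
```

View pics/w1.png

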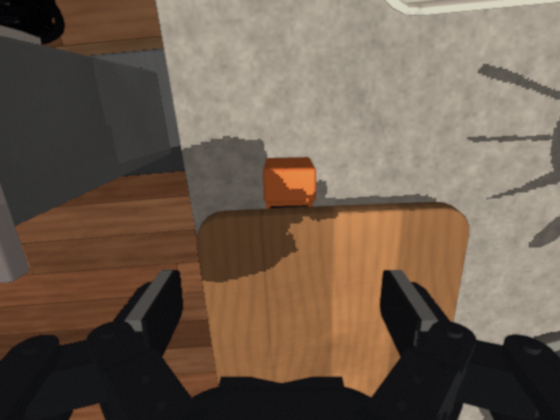

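The wrist view shows the block at (290,182) and the board's raised edge at row ~207, with corners near (205,215) and (465,208). I'll zoom for the block corners.

```bash
python3 - <<'E'
from h import *
a=cv2.imread("pics/w1.png")
cv2.imwrite("pics/w1c.png",cv2.resize(a[150:215,250:330],None,fx=9,fy=9,interpolation=cv2.INTER_CUBIC))
E
```

```text
(no output)
```

View pics/w1c.png

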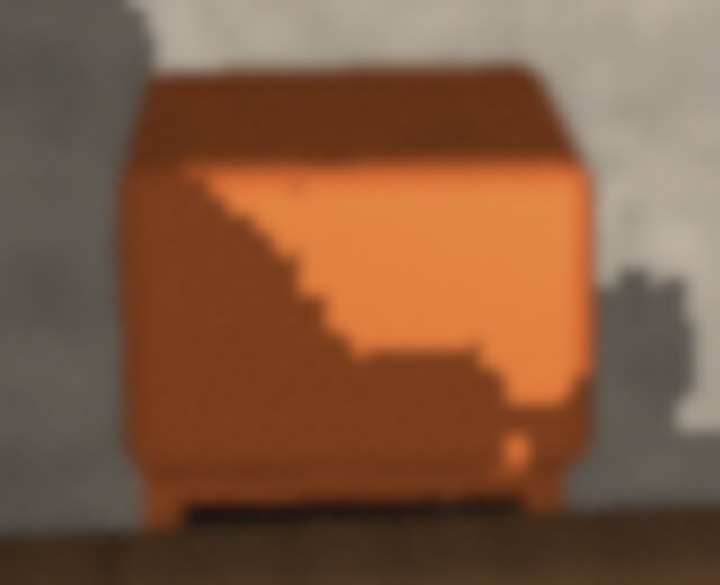

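The zoom shows the block's top face with crop corners (122,165), (594,163), (594,466) and (126,468). The foot of its +y face runs from (150,75) to (525,66).

```bash
python3 - <<'E'
from h import *
np.set_printoptions(precision=4,suppress=True)
d=np.load("w1.npz");c=(d["K"],d["V"])
t=lambda x,y:(250+(x+.5)/9-.5,150+(y+.5)/9-.5)
P=np.array([ray("",t(*p),.06,c) for p in[(122,165),(594,163),(594,466),(126,468)]]);print(P,P.mean(0))
print(np.linalg.norm(P[1]-P[0]),np.linalg.norm(P[2]-P[1]))
for e in(P[1]-P[0],P[2]-P[3]):print(np.degrees(np.arctan2(e[1],e[0])))
Q=[ray("",t(*p),0,c) for p in[(150,75),(525,66)]];print(Q,np.degrees(np.arctan2(*(Q[1]-Q[0])[1::-1])))
print([ray("",p,.048,c) for p in[(205,215),(465,207)]])
E
```

```text
[[ 0.4416 -0.0458  0.06  ]
 [ 0.484  -0.0493  0.06  ]
 [ 0.4824 -0.0777  0.06  ]
 [ 0.4391 -0.0741  0.06  ]] [ 0.4618 -0.0617  0.06  ]
0.04246202728069422 0.02841442664138186
-4.726372786795799
-4.719063996619845
[array([ 0.4416, -0.0473,  0.    ]), array([ 0.4822, -0.0499,  0.    ])] -3.5939160112635107
[array([ 0.3854, -0.0854,  0.048 ]), array([ 0.6135, -0.0978,  0.048 ])]
```

```bash
python3 -m jog '{"jaw":[1,1,1,1,1,1,1,1,1,1,1,1,1,1,1],"travel":[[0.55,0.24,0],[0,0,0.5],[0,0,1],[0,0,1],[0,0,1],[0,0,1],[0,0,1],[0,0,0.5],[0,0,0.4],[0,0,0.3],[0,0,0.2],[0,0,0.1],[0,0,0.04],[0,0,0],[0,0,0]],"angular":[[0,0,0],[0,0,0],[0,0,0],[0,0,0],[0,0,0],[0,0,0],[0,0,0],[0,0,0],[0,0,0],[0,0,0],[0,0,0],[0,0,0],[0,0,0],[0,0,0],[0,0,0]]}' 80
python3 -m jog '{"jaw":[0,0,0,0,0,0,0,0],"travel":[[0,0,0],[0,0,0],[0,0,0],[0,0,0],[0,0,0],[0,0,0],[0,0,0],[0,0,0]],"angular":[[0,0,0],[0,0,0],[0,0,0],[0,0,0],[0,0,0],[0,0,0],[0,0,0],[0,0,0]]}' 80
```

```text
time: 4.25
tcp_pos: [0.4622, -0.0579, 0.0882]
eef_rot: [3.141, 0.0, 1.488]
contact_force: [0.4, -0.2, -0.0]
width: 1.001
grasp_force: 0.0
time: 5.05
tcp_pos: [0.4623, -0.0578, 0.0883]
eef_rot: [3.141, 0.0, 1.488]
contact_force: [-0.8, 0.5, 10.4]
width: 0.508
grasp_force: 80.3
```

```bash
python3 -m jog '{"jaw":[0,0,0,0,0,0,0,0,0,0,0,0,0,0,0,0,0,0],"travel":[[0.05,0,0],[0.1,0,0],[0.1,0,0],[0.1,0,0],[0.1,0,0],[0.1,0,0],[0.1,0,0],[0.1,0,0],[0.1,0,0],[0.1,0,0],[0.05,0,0],[0,0,0],[0,0,0],[0,0,0],[0,0,0],[0,0,0],[0,0,0],[0,0,0]],"angular":[[0,0,0],[0,0,0],[0,0,0],[0,0,0],[0,0,0],[0,0,0],[0,0,0],[0,0,0],[0,0,0],[0,0,0],[0,0,0],[0,0,0],[0,0,0],[0,0,0],[0,0,0],[0,0,0],[0,0,0],[0,0,0]]}' 80
python3 - <<'E'
from h import *
a=cv2.resize(snap("side","s1")[125:215,240:360,::-1],None,fx=5,fy=5,interpolation=cv2.INTER_CUBIC)
cv2.imwrite("pics/s1c.png",a)
E
```

```text
time: 6.85
tcp_pos: [0.4641, -0.0342, 0.0883]
eef_rot: [3.141, 0.002, 1.487]
contact_force: [-1.2, -9.3, 12.0]
width: 0.51
grasp_force: 80.5
```

View pics/s1c.png

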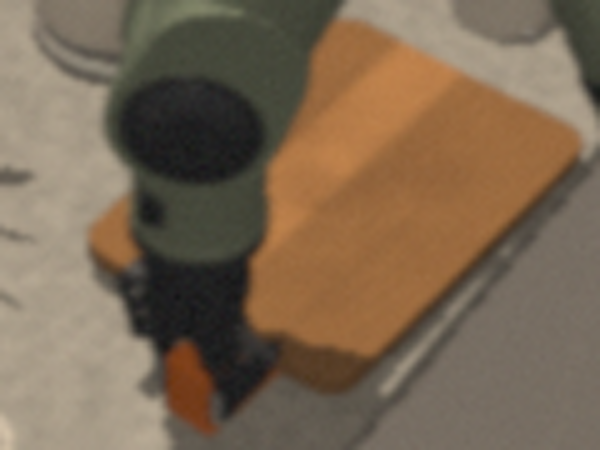

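The view shows the wedge drawn partly out, with the board a little lower (corners move about 2 px down the image) and not dragged along. I'll carry on.

```bash
python3 -m jog '{"jaw":[0,0,0,0,0,0,0,0,0,0,0,0,0,0,0,0,0,0],"travel":[[0.05,0,0],[0.1,0,0],[0.1,0,0],[0.1,0,0],[0.1,0,0],[0.1,0,0],[0.1,0,0],[0.1,0,0],[0.1,0,0],[0.1,0,0],[0.05,0,0],[0,0,0],[0,0,0],[0,0,0],[0,0,0],[0,0,0],[0,0,0],[0,0,0]],"angular":[[0,0,0],[0,0,0],[0,0,0],[0,0,0],[0,0,0],[0,0,0],[0,0,0],[0,0,0],[0,0,0],[0,0,0],[0,0,0],[0,0,0],[0,0,0],[0,0,0],[0,0,0],[0,0,0],[0,0,0],[0,0,0]]}' 80
python3 -m jog '{"jaw":[0,0,0,0,0,0,0,0,0,0,0,0,0,0,0,0,0,0],"travel":[[0.05,0,0],[0.1,0,0],[0.1,0,0],[0.1,0,0],[0.1,0,0],[0.1,0,0],[0.1,0,0],[0.1,0,0],[0.1,0,0],[0.1,0,0],[0.05,0,0],[0,0,0],[0,0,0],[0,0,0],[0,0,0],[0,0,0],[0,0,0],[0,0,0]],"angular":[[0,0,0],[0,0,0],[0,0,0],[0,0,0],[0,0,0],[0,0,0],[0,0,0],[0,0,0],[0,0,0],[0,0,0],[0,0,0],[0,0,0],[0,0,0],[0,0,0],[0,0,0],[0,0,0],[0,0,0],[0,0,0]]}' 80
python3 - <<'E'
from h import *
snap("wrist","w2");snap("side","s2")
E
```

```text
time: 8.7
tcp_pos: [0.4662, -0.0094, 0.0883]
eef_rot: [3.141, 0.002, 1.487]
contact_force: [-1.8, -9.4, 11.4]
width: 0.508
grasp_force: 80.5
time: 10.5
tcp_pos: [0.4683, 0.0155, 0.0883]
eef_rot: [3.141, 0.002, 1.487]
contact_force: [-2.1, -9.9, 12.4]
width: 0.509
grasp_force: 80.6
```

View pics/s2.png

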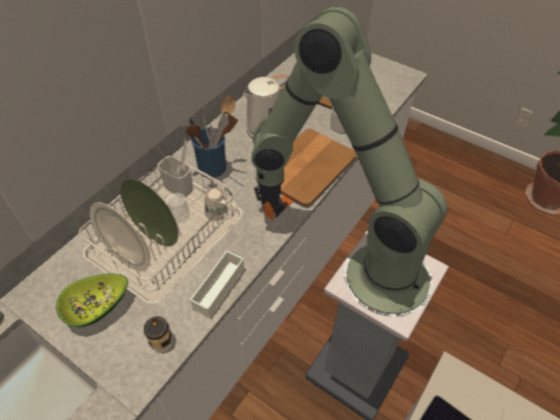

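The wedge is about 73 mm out and still held; the board has stayed in place. Two more tugs.

```bash
python3 -m jog '{"jaw":[0,0,0,0,0,0,0,0,0,0,0,0,0,0,0,0,0,0],"travel":[[0.05,0,0],[0.1,0,0],[0.1,0,0],[0.1,0,0],[0.1,0,0],[0.1,0,0],[0.1,0,0],[0.1,0,0],[0.1,0,0],[0.1,0,0],[0.05,0,0],[0,0,0],[0,0,0],[0,0,0],[0,0,0],[0,0,0],[0,0,0],[0,0,0]],"angular":[[0,0,0],[0,0,0],[0,0,0],[0,0,0],[0,0,0],[0,0,0],[0,0,0],[0,0,0],[0,0,0],[0,0,0],[0,0,0],[0,0,0],[0,0,0],[0,0,0],[0,0,0],[0,0,0],[0,0,0],[0,0,0]]}' 80
python3 -m jog '{"jaw":[0,0,0,0,0,0,0,0,0,0,0,0,0,0,0,0,0,0],"travel":[[0.05,0,0],[0.1,0,0],[0.1,0,0],[0.1,0,0],[0.1,0,0],[0.1,0,0],[0.1,0,0],[0.1,0,0],[0.1,0,0],[0.1,0,0],[0.05,0,0],[0,0,0],[0,0,0],[0,0,0],[0,0,0],[0,0,0],[0,0,0],[0,0,0]],"angular":[[0,0,0],[0,0,0],[0,0,0],[0,0,0],[0,0,0],[0,0,0],[0,0,0],[0,0,0],[0,0,0],[0,0,0],[0,0,0],[0,0,0],[0,0,0],[0,0,0],[0,0,0],[0,0,0],[0,0,0],[0,0,0]]}' 80
```

```text
time: 12.4
tcp_pos: [0.4705, 0.0413, 0.0883]
eef_rot: [3.141, 0.001, 1.488]
contact_force: [-0.3, -4.3, 10.3]
width: 0.506
grasp_force: 80.6
time: 14.2
tcp_pos: [0.4726, 0.0661, 0.0883]
eef_rot: [3.141, 0.001, 1.487]
contact_force: [-0.8, -5.3, 10.2]
width: 0.508
grasp_force: 80.6
```

```bash
python3 -m jog '{"jaw":[1,1,1,1,1,1,1,1,1,1,1,1,1,1],"travel":[[0,0,0],[0,0,0],[0,0,0],[0,0,0],[0,0,0],[0,0,-0.2],[0,0,-0.5],[0,0,-1],[0,0,-1],[0,0,-1],[0,0,-1],[0,0,-1],[0,0,-0.5],[0,0,0]],"angular":[[0,0,0],[0,0,0],[0,0,0],[0,0,0],[0,0,0],[0,0,0],[0,0,0],[0,0,0],[0,0,0],[0,0,0],[0,0,0],[0,0,0],[0,0,0],[0,0,0]]}' 40
python3 -m jog '{"jaw":[1,1,1,1,1,1,1,1,1,1,1,1,1],"travel":[[0,0,0],[0,0,0],[0,0,0],[0,0,0],[0,0,0],[0,0,0],[0,0,0],[0,0,0],[0,0,0],[0,0,0],[0,0,0],[0,0,0],[0,0,0]],"angular":[[0,0,-0.0682],[0,0,-0.0682],[0,0,-0.0682],[0,0,-0.0682],[0,0,-0.0682],[0,0,-0.0682],[0,0,-0.0682],[0,0,-0.0682],[0,0,-0.0682],[0,0,-0.0682],[0,0,-0.0682],[0,0,0],[0,0,0]]}'
python3 - <<'E'
from h import *
w=snap("wrist","w3"); np.savez("w3.npz",K=cal("wrist")[0],V=cal("wrist")[1])
a=snap("side","s3")[125:245,220:360]
print(ctrl.get_state()["joints"])
T=np.zeros((600,800,3),np.uint8);T[:420,:560]=w[:,:,::-1];
a=cv2.resize(a[:,:,::-1],None,fx=1.7,fy=1.7);T[390:390+a.shape[0],560:560+a.shape[1]]=a
cv2.imwrite("pics/w3c.png",T)
E
```

```text
time: 15.6
tcp_pos: [0.4729, 0.0667, 0.2448]
eef_rot: [3.139, -0.0, 1.488]
contact_force: [-0.4, 0.5, 0.3]
width: 1.0
grasp_force: 0.0
time: 16.9
tcp_pos: [0.4722, 0.0666, 0.2424]
eef_rot: [3.141, -0.001, 3.055]
contact_force: [0.3, -1.0, -0.4]
width: 1.001
grasp_force: 0.0
[ 0.36221193  0.48035009 -0.81487054  2.01068954  0.46628674  0.84435298
  0.76965557]
```

View pics/w3c.png

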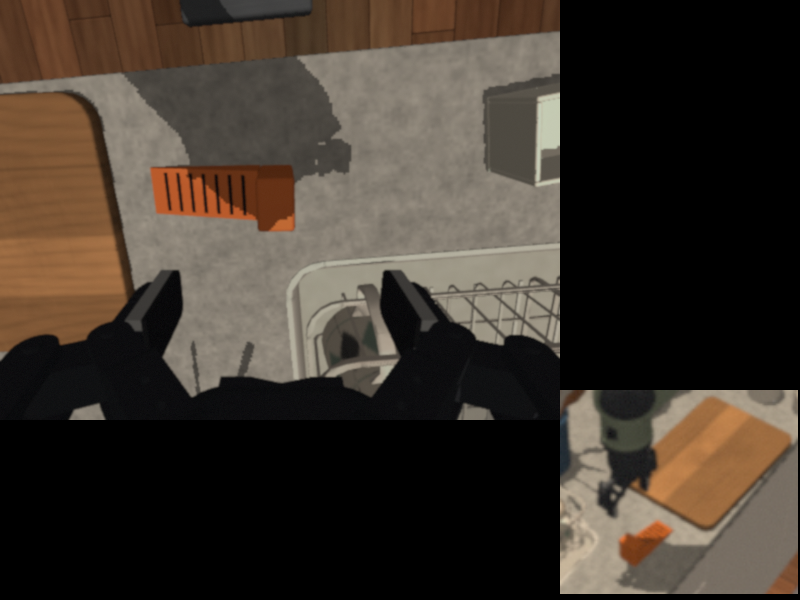

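The picture shows the board flat and the wedge clear of it, its block at (257–295,167–231) and thin end at (152,168)–(157,213). I'll check this against the predicted pose.

```bash
python3 - <<'E'
from h import *
from scipy.optimize import minimize
from scipy.spatial import ConvexHull
np.set_printoptions(precision=4,suppress=True)
d=np.load("w3.npz");c=(d["K"],d["V"])
im=cv2.imread("pics/w3.png");h=cv2.cvtColor(im,cv2.COLOR_BGR2HSV)
m=((h[...,0]<13)&(h[...,1]>185)&(h[...,2]>60)).astype(np.uint8);m=cv2.morphologyEx(m,cv2.MORPH_CLOSE,np.ones((5,5)))
k,l,st,_=cv2.connectedComponentsWithStats(m[130:260,130:330]);j=1+np.argmax(st[1:,4]);M=np.zeros_like(m);M[130:260,130:330]=l==j
print(st[j])
def sil(p):
    x,y,a=p;o=np.zeros(M.shape,np.uint8)
    for (y0,z0,y1,z1) in[(-65,4,35,30),(35,60,65,60)]:
        P=np.array([(sx*22,yy,zz) for sx in(-1,1) for yy,t in((y0,z0),(y1,z1)) for zz in(0,t)])/1e3
        R=np.array([[np.cos(a),-np.sin(a),0],[np.sin(a),np.cos(a),0],[0,0,1]])
        q=proj("",P@R.T+[x,y,0],c).astype(np.float32);H=cv2.convexHull(q)
        cv2.fillConvexPoly(o,np.round(H*16).astype(np.int32),1,shift=4)
    return o
f=lambda p:np.sum(sil(p)!=M)
a0=np.radians(-4.7);p0=np.array([.4725,.063-.05,a0])
r=minimize(f,p0,method="Nelder-Mead",options=dict(initial_simplex=p0+np.array([[0,0,0],[.006,0,0],[0,.006,0],[0,0,.05]])))
x,y,a=r.x;print(f(p0),r.fun,r.x,np.degrees(a),"block",x-.05*np.sin(a),y+.05*np.cos(a))
E
```

```text
[  22   36  142   64 7220]
1719 804.0 [ 0.4674  0.0104 -0.0292] -1.6757900019989194 block 0.46888983721713035 0.06033717603578277
```

```bash
python3 - <<'E'
from h import *
np.set_printoptions(precision=1,suppress=True)
d=np.load("w3.npz");c=(d["K"],d["V"])
L=np.array([(s*22,y,z) for y,z in((-65,0),(-65,4),(35,30),(35,60),(65,60),(65,0)) for s in(-1,1)])/1e3
for x,y,a in((.4725,.013,-.082),(.4674,.0104,-.0292)):
    R=np.array([[np.cos(a),-np.sin(a),0],[np.sin(a),np.cos(a),0],[0,0,1]]);print(proj("",L@R.T+[x,y,0],c).reshape(6,4))
im=cv2.imread("pics/w3.png");h=cv2.cvtColor(im,cv2.COLOR_BGR2HSV)
M=((h[...,0]<13)&(h[...,1]>185)&(h[...,2]>60))
for col in range(150,300,8):
    r=np.flatnonzero(M[140:250,col])+140; print(col,r.min() if len(r) else 0,r.max() if len(r) else 0,len(r),end=" | ")
print([ (r,im[r,275].tolist()) for r in range(160,236,4)])
E
```

```text
[[153.8 170.  159.1 215.1]
 [152.2 170.8 157.7 216.4]
 [259.9 176.4 261.  225.5]
 [257.5 184.8 258.9 238.6]
 [297.1 184.6 296.6 238.5]
 [294.2 169.4 293.9 214.5]]
[[149.2 168.5 157.1 213.6]
 [147.6 169.3 155.6 214.9]
 [254.7 168.6 258.7 218.2]
 [251.7 176.1 256.3 230.7]
 [291.6 173.9 294.2 228.7]
 [289.7 160.5 291.9 206.3]]
150 0 0 0 | 158 168 211 44 | 166 168 212 30 | 174 168 212 45 | 182 168 213 41 | 190 167 213 35 | 198 168 214 47 | 206 167 215 36 | 214 167 215 49 | 222 167 216 50 | 230 167 216 15 | 238 166 217 52 | 246 166 217 52 | 254 166 218 53 | 262 167 229 63 | 270 167 229 63 | 278 166 229 62 | 286 166 228 62 | 294 0 0 0 | [(160, [63, 68, 72]), (164, [50, 60, 75]), (168, [17, 38, 78]), (172, [17, 38, 78]), (176, [17, 39, 80]), (180, [20, 47, 98]), (184, [21, 48, 100]), (188, [21, 48, 101]), (192, [21, 49, 101]), (196, [22, 49, 101]), (200, [21, 49, 100]), (204, [21, 49, 100]), (208, [21, 48, 100]), (212, [21, 48, 100]), (216, [22, 48, 100]), (220, [21, 48, 100]), (224, [42, 85, 159]), (228, [51, 102, 190]), (232, [109, 123, 138])]
```

```bash
python3 -m jog '{"jaw":[1,1,1,1,1,1,1,1,1,1,1,1,1,1,1,1,1,1,1,1],"travel":[[-0.03,-0.165,0],[0,0,0.5],[0,0,0.9],[0,0,0.9],[0,0,0.9],[0,0,0.7],[0,0,0.5],[0,0,0.4],[0,0,0.3],[0,0,0.2],[0,0,0.08],[0,0,0],[0,0,0],[0,0,0],[0,0,0],[0,0,0],[0,0,0],[0,0,0],[0,0,0],[0,0,0]],"angular":[[0,0,0],[0,0,0],[0,0,0],[0,0,0],[0,0,0],[0,0,0],[0,0,0],[0,0,0],[0,0,0],[0,0,0],[0,0,0],[0,0,0],[0,0,0],[0,0,0],[0,0,0],[0,0,0],[0,0,0],[0,0,0],[0,0,0],[0,0,0]]}' 60
python3 -m jog '{"jaw":[0,0,0,0,0,0,0,0,0],"travel":[[0,0,0],[0,0,0],[0,0,0],[0,0,0],[0,0,0],[0,0,0],[0,0,0],[0,0,0],[0,0,0]],"angular":[[0,0,0],[0,0,0],[0,0,0],[0,0,0],[0,0,0],[0,0,0],[0,0,0],[0,0,0],[0,0,0]]}' 60
```

```text
time: 19.0
tcp_pos: [0.4728, 0.0626, 0.1084]
eef_rot: [3.142, -0.0, 3.059]
contact_force: [-1.0, -0.5, -0.0]
width: 1.003
grasp_force: 0.0
time: 19.9
tcp_pos: [0.4728, 0.0626, 0.1086]
eef_rot: [-3.141, 0.0, 3.059]
contact_force: [-2.0, -1.6, 6.1]
width: 0.341
grasp_force: 58.9
```

```bash
python3 -m jog '{"jaw":[0,0,0,0,0,0,0,0,0,0,0,0,0,0,0,0,0,0,0,0],"travel":[[0,0,-0.1],[0,0,-0.3],[0,0,-0.6],[0,0,-0.6],[0,0,-0.6],[0,0,-0.6],[0,0,-0.6],[0,0,-0.6],[0,0,-0.4],[0.1,0.5,0],[0.2,0.9,0],[0.2,0.9,0],[0.2,0.9,0],[0.2,0.9,0],[0.2,0.9,0],[0.2,0.9,0],[0.15,0.68,0],[0,0,0],[0,0,0],[0,0,0]],"angular":[[0,0,0],[0,0,0],[0,0,0],[0,0,0],[0,0,0],[0,0,0],[0,0,0],[0,0,0],[0,0,0],[0,0,-0.0223],[0,0,-0.0223],[0,0,-0.0223],[0,0,-0.0223],[0,0,0],[0,0,0],[0,0,0],[0,0,0],[0,0,0],[0,0,0],[0,0,0]]}' 60
python3 - <<'E'
from h import *
w=snap("wrist","w4"); np.savez("w4.npz",K=cal("wrist")[0],V=cal("wrist")[1])
cv2.imwrite("pics/w4c.png",cv2.resize(w[:,:,::-1],(800,600),interpolation=cv2.INTER_CUBIC))
E
```

```text
time: 21.9
tcp_pos: [0.4282, 0.2241, 0.2181]
eef_rot: [-3.141, -0.0, -3.037]
contact_force: [-0.0, 0.6, -2.5]
width: 0.339
grasp_force: 59.5
```

View pics/w4c.png

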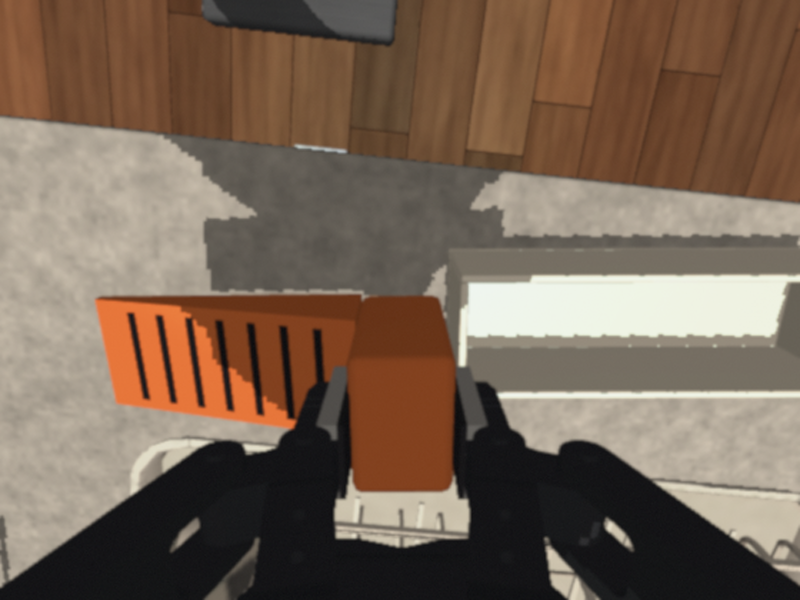

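The wedge hangs level in the grip. In the 800-px picture the tray's two long rims lie at rows ~278 and ~395, and its near end rim at columns ~456–466. I'll measure those from intensity profiles.

```bash
python3 - <<'E'
from h import *
np.set_printoptions(precision=4,suppress=True)
d=np.load("w4.npz");c=(d["K"],d["V"]);print("cam",-c[1][:3,:3].T@c[1][:3,3])
g=cv2.cvtColor(cv2.imread("pics/w4.png"),cv2.COLOR_BGR2GRAY)
for x in(380,460,540): print(x,g[168:204,x].tolist(),"|",g[268:286,x].tolist())
for y in(215,250,258): print(y,g[y,308:336].tolist())
E
```

```text
cam [0.3507 0.2154 0.2875]
380 [93, 94, 96, 95, 97, 103, 111, 114, 111, 111, 111, 111, 111, 111, 111, 111, 111, 110, 111, 111, 112, 111, 111, 123, 166, 219, 237, 241, 237, 230, 231, 240, 241, 242, 242, 241] | [112, 111, 111, 111, 116, 139, 190, 229, 240, 237, 221, 187, 175, 177, 177, 175, 172, 170]
460 [96, 97, 96, 97, 100, 107, 113, 112, 110, 110, 110, 111, 111, 112, 111, 111, 111, 111, 111, 112, 111, 111, 113, 127, 176, 225, 239, 240, 238, 238, 240, 241, 241, 241, 241, 241] | [112, 111, 111, 111, 119, 148, 201, 233, 239, 232, 205, 173, 167, 170, 174, 176, 176, 176]
540 [96, 96, 96, 98, 102, 108, 113, 112, 110, 111, 110, 109, 111, 111, 111, 111, 111, 110, 110, 111, 111, 112, 115, 137, 187, 228, 239, 239, 237, 235, 238, 239, 239, 239, 239, 239] | [111, 111, 112, 111, 115, 140, 193, 230, 237, 228, 199, 172, 166, 168, 170, 171, 171, 169]
215 [86, 118, 119, 99, 92, 98, 101, 98, 98, 98, 98, 99, 99, 106, 138, 171, 188, 217, 228, 227, 233, 241, 242, 242, 242, 242, 242, 242]
250 [73, 73, 73, 73, 72, 70, 70, 67, 66, 72, 87, 98, 131, 192, 231, 239, 237, 221, 173, 126, 111, 110, 111, 111, 111, 110, 111, 110]
258 [81, 81, 81, 81, 81, 80, 77, 77, 75, 71, 69, 73, 77, 78, 79, 79, 79, 78, 78, 78, 84, 96, 107, 111, 110, 111, 111, 111]
```

```bash
python3 - <<'E'
from h import *
np.set_printoptions(precision=4,suppress=True)
d=np.load("w4.npz");c=(d["K"],d["V"])
r=lambda p,z:ray("",p,z,c)
a=[r((x,y),.064) for x,y in((380,192.2),(540,191.8))]; b=[r((x,y),.064) for x,y in((380,278.8),(540,278.0))]
print("rim -x",a,"rim +x",b); 
for u in(a,b): e=u[1]-u[0];print("yaw",np.degrees(np.arctan2(-e[0],e[1])))
print("end outer/inner",r((320.3,250),.064),r((325.8,250),.064)); print("base",r((380,172.7),0),r((540,172.2),0))
q=lambda x,y:((x+.5)*.7-.5,(y+.5)*.7-.5)
for p in((350,362),(452,361),(452,491),(356,491)): print("blk top",r(q(*p),.170))
for p in((362,297),(438,297)): print("blk foot",r(q(*p),.110))
print("slope thin end",r(q(97,298),.112),r(q(117,404),.112))
E
```

```text
rim -x [array([0.4025, 0.2881, 0.064 ]), array([0.3909, 0.3956, 0.064 ])] rim +x [array([0.4672, 0.3006, 0.064 ]), array([0.4543, 0.4172, 0.064 ])]
yaw 6.136778542000741
yaw 6.3245384241173115
end outer/inner [0.4489 0.2538 0.064 ] [0.4485 0.2577 0.064 ]
base [0.4003 0.3056 0.    ] [0.3856 0.4414 0.    ]
blk top [0.4066 0.2075 0.17  ]
blk top [0.4035 0.2342 0.17  ]
blk top [0.4442 0.2398 0.17  ]
blk top [0.4471 0.2122 0.17  ]
blk foot [0.4076 0.2061 0.11  ]
blk foot [0.4046 0.2349 0.11  ]
slope thin end [0.4178 0.1066 0.112 ] [0.4627 0.111  0.112 ]
```

```bash
python3 -m jog '{"jaw":[0,0,0,0,0,0,0,0,0,0,0,0,0,0],"travel":[[-0.05,0.4,0],[-0.06,0.8,0],[-0.06,0.8,0],[-0.06,0.8,0],[-0.06,0.8,0],[-0.06,0.8,0],[-0.06,0.8,0],[-0.06,0.8,0],[-0.06,0.8,0],[-0.05,0.4,0],[-0.03,0.11,0],[0,0,0],[0,0,0],[0,0,0]],"angular":[[0,0,0],[0,0,0],[0,0,0],[0,0,0],[0,0,0],[0,0,0],[0,0,0],[0,0,0],[0,0,0],[0,0,0],[0,0,0],[0,0,0],[0,0,0],[0,0,0]]}' 60
python3 - <<'E'
from h import *
w=snap("wrist","w5");s=snap("side","s5"); np.savez("w5.npz",K=cal("wrist")[0],V=cal("wrist")[1]);print(ctrl.get_state()["joints"])
T=np.zeros((600,800,3),np.uint8)
T[:420,:560]=w[:,:,::-1]; a=cv2.resize(s[180:330,170:290,::-1],None,fx=2,fy=2);T[300:600,560:800]=a
cv2.imwrite("pics/w5c.png",T)
E
```

```text
time: 23.35
tcp_pos: [0.4246, 0.4071, 0.2184]
eef_rot: [-3.141, 0.0, -3.038]
contact_force: [0.5, 0.3, -2.1]
width: 0.34
grasp_force: 59.6
[-0.3292914   0.68344617 -0.79622204  1.74787596  0.58251968  0.96282864
  0.31529982]
```

View pics/w5c.png

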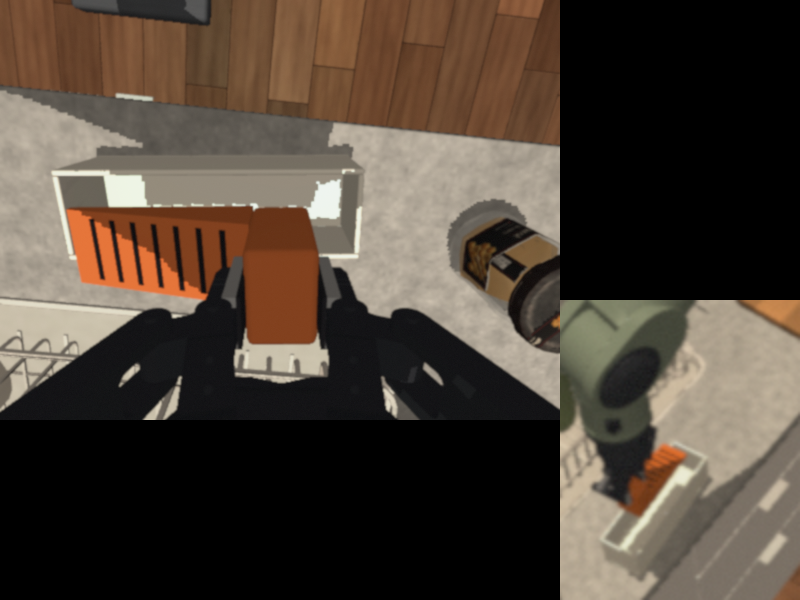

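The view shows the wedge hovering over the tray, with the rim corners at about (53,172), (361,171), (359,257) and (72,259). The wedge's thin end is at (67,208)–(80,283) and its block top at (244–319,256–343).

```bash
python3 - <<'E'
from h import *
np.set_printoptions(precision=4,suppress=True)
d=np.load("w5.npz");c=(d["K"],d["V"])
g=cv2.cvtColor(cv2.imread("pics/w5.png"),cv2.COLOR_BGR2GRAY)
for x in(90,200,330): print(x,g[162:180,x].tolist())
print(90,g[200:215,90].tolist(),340,g[250:264,340].tolist(),"thin",[g[240,x] for x in range(62,85)])
r=lambda p,z:ray("",p,z,c)
for p in((53,172),(361,171),(359,257),(72,259)): print("rim",r(p,.064))
P=np.array([r(p,.170) for p in((244.5,254),(319.5,254),(317,343.5),(246,343.5))]);print("blk",P,P.mean(0))
print("thin",r((67,208),.112),r((80.5,283),.112))
E
```

```text
90 [111, 110, 110, 110, 111, 111, 114, 136, 184, 224, 236, 238, 231, 201, 133, 101, 99, 99]
200 [110, 110, 111, 110, 111, 111, 113, 122, 135, 140, 140, 136, 131, 132, 138, 141, 140, 141]
330 [110, 111, 110, 111, 111, 111, 116, 128, 139, 143, 139, 132, 131, 138, 140, 140, 140, 148]
90 [99, 100, 100, 100, 100, 99, 91, 79, 66, 63, 65, 72, 77, 79, 80] 340 [111, 111, 115, 142, 197, 232, 238, 232, 213, 186, 178, 176, 176, 175] thin [np.uint8(166), np.uint8(164), np.uint8(166), np.uint8(184), np.uint8(220), np.uint8(236), np.uint8(237), np.uint8(228), np.uint8(195), np.uint8(148), np.uint8(129), np.uint8(137), np.uint8(143), np.uint8(144), np.uint8(144), np.uint8(144), np.uint8(144), np.uint8(144), np.uint8(144), np.uint8(144), np.uint8(144), np.uint8(144), np.uint8(144)]
rim [0.4078 0.2524 0.064 ]
rim [0.3858 0.4562 0.064 ]
rim [0.448  0.4657 0.064 ]
rim [0.4711 0.26   0.064 ]
blk [[0.4033 0.3908 0.17  ]
 [0.4004 0.419  0.17  ]
 [0.4407 0.4235 0.17  ]
 [0.4437 0.3943 0.17  ]] [0.422  0.4069 0.17  ]
thin [0.414  0.2895 0.112 ] [0.4595 0.2934 0.112 ]
```

```bash
python3 -m jog '{"jaw":[0,0,0,0,0,0,0,0,0,0,0,0,0,0,0],"travel":[[0,0.05,0.2],[0,0,0.4],[0,0,0.4],[0,0,0.4],[0,0,0.4],[0,0,0.4],[0,0,0.4],[0,0,0.3],[0,0,0.3],[0,0,0.2],[0,0,0.2],[0,0,0.2],[0,0,0.1],[0,0,0.05],[0,0,0]],"angular":[[0,0,0],[0,0,0],[0,0,0],[0,0,0],[0,0,0],[0,0,0],[0,0,0],[0,0,0],[0,0,0],[0,0,0],[0,0,0],[0,0,0],[0,0,0],[0,0,0],[0,0,0]]}' 60
python3 -m jog '{"jaw":[0,0,0,0,0,0],"travel":[[0,0,0.05],[0,0,0.05],[0,0,0.05],[0,0,0.05],[0,0,0],[0,0,0]],"angular":[[0,0,0],[0,0,0],[0,0,0],[0,0,0],[0,0,0],[0,0,0]]}' 60
```

```text
time: 24.95
tcp_pos: [0.4241, 0.4092, 0.1196]
eef_rot: [3.142, -0.0, -3.037]
contact_force: [-0.1, -0.0, -2.2]
width: 0.337
grasp_force: 59.6
time: 25.55
tcp_pos: [0.4241, 0.4092, 0.1147]
eef_rot: [3.142, -0.0, -3.037]
contact_force: [0.6, -0.2, -1.8]
width: 0.34
grasp_force: 59.6
```

No contact yet, so I'm creeping down.

```bash
python3 -m jog '{"jaw":[0,0,0,0,0],"travel":[[0,0,0.03],[0,0,0.03],[0,0,0.02],[0,0,0],[0,0,0]],"angular":[[0,0,0],[0,0,0],[0,0,0],[0,0,0],[0,0,0]]}' 60
python3 -m jog '{"jaw":[0,0,0],"travel":[[0,0,0.02],[0,0,0],[0,0,0]],"angular":[[0,0,0],[0,0,0],[0,0,0]]}' 60
```

```text
time: 26.05
tcp_pos: [0.4241, 0.4092, 0.1127]
eef_rot: [3.142, 0.0, -3.037]
contact_force: [-0.2, 0.0, -1.5]
width: 0.343
grasp_force: 59.7
time: 26.35
tcp_pos: [0.4242, 0.4092, 0.1126]
eef_rot: [-3.142, 0.0, -3.037]
contact_force: [-1.8, -3.0, 8.2]
width: 0.336
grasp_force: 61.0
```

```bash
python3 -m jog '{"jaw":[0.38,0.42,0.5,0.55,0.6,0.6,0.6,0.6,0.6,0.6,0.6,0.6,0.6,0.6,0.6,0.6,0.6],"travel":[[0,0,0],[0,0,0],[0,0,0],[0,0,0],[0,0,0],[0,0,0],[0,0,-0.1],[0,0,-0.2],[0,0,-0.4],[0,0,-0.7],[0,0,-0.9],[0,0,-0.9],[0,0,-0.9],[0,0,-0.9],[0,0,-0.9],[0,0,0],[0,0,0]],"angular":[[0,0,0],[0,0,0],[0,0,0],[0,0,0],[0,0,0],[0,0,0],[0,0,0],[0,0,0],[0,0,0],[0,0,0],[0,0,0],[0,0,0],[0,0,0],[0,0,0],[0,0,0],[0,0,0],[0,0,0]]}' 40
python3 - <<'E'
from h import *
np.set_printoptions(precision=4,suppress=True)
im=snap("wrist","w6");c=cal("wrist");h=cv2.cvtColor(im,cv2.COLOR_RGB2HSV)
m=((h[...,0]<13)&(h[...,1]>185)&(h[...,2]>60)).astype(np.uint8)
k,l,st,ce=cv2.connectedComponentsWithStats(m)
for j in range(1,k):
    if st[j,4]>100:print(st[j],ce[j])
# predicted wedge corners when flat in tray
a=np.radians(6.2);R=np.array([[np.cos(a),-np.sin(a),0],[np.sin(a),np.cos(a),0],[0,0,1]])
L=np.array([(s*22,y,z) for y,z in((-65,0),(-65,4),(35,30),(35,60),(65,60)) for s in(-1,1)])/1e3
print(proj("",L@R.T+[.4290,.359,.004],c).reshape(5,4))
for y in range(150,300,8):
    q=np.flatnonzero(m[y]); 
    if len(q):print(y,q.min(),q.max(),end=" | ")
s=snap("side","s6");print(ctrl.get_state()["tcp_pos"],ctrl.get_state()["joints"])
E
```

```text
time: 28.05
tcp_pos: [0.4241, 0.4092, 0.2609]
eef_rot: [3.141, 0.001, -3.037]
contact_force: [-0.3, -0.3, -0.5]
width: 0.599
grasp_force: 0.0
[ 162  165  136   57 5439] [236.1616 187.6643]
[[161.3989 161.7042 166.2107 205.5692]
 [159.9863 162.4272 164.9082 206.7608]
 [264.2053 167.1795 265.0911 214.8611]
 [262.4098 174.2589 263.4691 226.4289]
 [300.3563 174.1283 299.6394 226.3131]]
166 162 295 | 174 163 296 | 182 164 297 | 190 165 296 | 198 166 296 | 206 185 297 | 214 265 297 | [0.424  0.4089 0.2596] [-0.3103  0.6364 -0.8282  1.7121  0.5344  1.0347  0.3519]
```

```bash
python3 -c "
from h import *
print(ctrl.close_job())"
```

```text
the job is handed in; nothing more can be done
None
```

The job is handed in after about 28 s of robot time: I worked the wedge out in five 25 mm tugs, the board came down flat in place, and I regrasped the wedge and lowered it flat into the tray; the mug, jar and candle were left alone.

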